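# Fit the missing shelf label holder and hold it home

### The job

Take the narrower of the two label holders out of the wooden stand and push its foot down behind the lip of the empty bay on the blue shelf edge, against the sprung clip, until you feel it sit fully home on the slot floor, without ramming it. Finish while still holding it pressed fully home - do not let go. Leave the wide holder and the loose things on the bench where they are.

Things in the scene. Friction and masses are not known exactly. Their poses are not given: they have to be found in the camera images.
- holder: Label holder to fit: upright grey plastic plate, 60 mm wide (its y), 5 mm thick (its x), 100 mm tall (z up), paper card on each face; its top 24 mm is a thicker grip bead, 10 mm thick, 60 mm wide. Same either way round. About 60 g. Origin: centre of its foot (underside). Starts upright in a slot of the stand, foot 8 mm above the table.
- wide_holder: The other label holder in the stand: same build and height but 90 mm wide, too wide for the bay; origin and axes as for the narrow one. Stays where it is.
- stand: Fixed wooden block 50 x 235 x 36 mm (x, y, z) with two slots end to end along its y axis, centres at y = -57.5 and +57.5 mm, each 94 mm long, 7 mm wide, floor 8 mm above the table. Either holder may be in either slot. Origin: centre of the underside.
- rack: Blue fixed riser shelf, deck top 93 mm above the table and 240 mm wide; its front edge (facing -x, the robot) carries two bays side by side, centres at y = -55 and +55 mm. Origin on the table, below the line of the slots; the deck reaches from 11 to 186 mm behind it (+x).
- bay: The empty bay on the shelf edge (the left or the right one): aluminium channel 100 mm long with an upright slot between the front lip (-x side) and the shelf (+x side). Origin: middle of the slot floor, 60 mm above the table; x across the slot, y along it, z up. Slot 8 mm wide, 70 mm long between black end cheeks 26 mm high. A holder fully home stands with its foot on this floor.
- bay_mouth (a point): Middle of the empty bay's open mouth, 33 mm above the slot floor. Here the slot is 22 mm wide (x); lip and back slope in at 45 degrees to the 8 mm slot, which is straight for the lowest 26 mm. Nothing stands on the deck within 80 mm behind it; farther back is a black tray 18 mm high.
- clip (a joint): Travel (m) of the sprung steel clip in the floor of the empty bay: a block 20 mm long in the middle of the slot, standing 8 mm above the floor at 0; a holder pushed down presses it down. 0.008 = flush with the floor, where the holder's foot meets the rigid floor. Spring: 3 N at the start of its travel, 8 N when flush; it lifts the holder again when not held down.
- labelled: The other bay, already labelled: the same channel, with a 60 mm label holder fixed in it fully home (top 100 mm above its slot floor) and a red bin of steel sleeves, 42 mm high, on the deck 83 to 168 mm behind the slot. Fixed. Origin and axes as for the empty bay.
- screwdriver: A red-handled screwdriver lying loose on the table in front of the shelf, about 200 mm long, under 40 mm high; a bystander.
- tape: A black tape roll lying flat, 90 mm across, 19 mm high; a bystander. Origin: centre of its underside.
- connector_a: A grey connector housing (one of three alike), about 55 x 20 x 19 mm, loose on the table; a bystander. Origin: centre of the underside of its grey part.
- connector_b: A grey connector housing (another of three alike), about 55 x 20 x 19 mm, loose on the table; a bystander. Origin: centre of the underside of its grey part.
- connector_c: A grey connector housing (a third of three alike), about 55 x 20 x 19 mm, loose on the table; a bystander. Origin: centre of the underside of its grey part.
Not all that is in view belongs to the job. Leave any yellow look-alike of the holder alone.

How it is judged:
On the way, in this order (a step that is already met when the one before it is completed fails the run):
1. the narrow holder is lifted clear of the stand (height (world z) of holder above 0.045 m and contact force between the fingers and holder above 0.5 N), for 0.1 s.
2. its foot is behind the lip of the empty bay and touches the sprung clip (x of holder in the frame of bay between -0.005 and 0.005 m and y of holder in the frame of bay between -0.009 and 0.009 m and angle between the z axis of holder and the z axis of bay, either way round below 0.1 rad and z of holder in the frame of bay below 0.012 m and contact force between holder and bay above 0.5 N), for 0.1 s.
At the end, for the whole second after the job is handed in: In the last second the robot still holds the narrow holder home in the empty bay: foot within 1.8 mm of the floor, 5 mm across and 9 mm along the slot, upright to 0.1 rad, clip down 6 mm or more, pressing over 3 N, fingers touching, at rest; wide holder and loose bystanders moved under 30 mm (x of holder in the frame of bay between -0.005 and 0.005 m and y of holder in the frame of bay between -0.009 and 0.009 m and angle between the z axis of holder and the z axis of bay, either way round below 0.1 rad and z of holder in the frame of bay below 0.0018 m and value of joint clip above 0.006 m and contact force between holder and bay above 3 N and contact force between the fingers and holder above 1 N and linear speed of holder below 0.02 m/s and distance of each of wide_holder, screwdriver, tape, connector_a, connector_b, connector_c from where it was at the start of the episode below 0.03 m); the arm keeps its last pose, push and grip.
It fails at once if the holder is rammed into the bay (over 60 N) (contact force between holder and bay above 60 N).
It fails at once if the wide holder or a loose bystander is moved more than 30 mm (distance of any of wide_holder, screwdriver, tape, connector_a, connector_b, connector_c from where it was at the start of the episode above 0.03 m).
It also fails if it takes over 40 s, if anything falls off the work surface, if the arm or the gripper's body presses on something with over 40 N, if the wrist force passes 120 N, or if a joint passes its speed limit or range.

### The arm

A 6-joint arm with a two-finger parallel gripper is mounted at the origin on the work surface. World frame = base frame: x ahead of the robot, y to its left, z up, the work surface at z = 0. Lengths are in m, angles in rad, forces in N, time in s.
With the tool pointing down it reaches from about 0.35 to 0.85 m from the base axis. Payload 8.1 kg.
Tool frame: the origin (TCP) lies midway between the tips of the shut fingers; the grasp point (between the pads) lies 19 mm behind it (r.grasp_offset is the z of the grasp point in the tool frame, in m); z points along the fingers, y is the line along which they close (so a half turn about z gives the same grasp; the last joint's range is limited). The gripper opens to 93 mm and grips with 3 to 60 N. Pads are 15 mm wide; open, the fingers measure 128 mm over their backs; the gripper's body (75 mm by 188 mm) begins 65 mm behind the grasp point.
Start: joints at [1.118, 0.13, 1.488, -0, 1.523, -0.085], TCP at [0.216, 0.56, 0.219] pointing down, gripper open.
Joint ranges: [-2.96, 2.96], [-0.89, 2.26], [0.02, 2.5], [-1.34, 4.48], [0, 2.73], [-2.66, 2.66]. Speed limits (rad/s): [2.39, 2.39, 2.79, 3.14, 3.14, 3.14].

### API

Orientations are given as a unit quaternion [x, y, z, w].
In Python, from station import r gives the robot as it stands.
- The arm moves only by the tool arm_command, never from a script. Its argument "rows" is a list of rows, each an object of numbers: "dx", "dy", "dz": the shift along the tool's x, y, z in m; "rx", "ry", "rz": the turn, a rotation vector about the tool's x, y, z in degrees; "hand": the finger opening in m, from 0 to 0.093. In form: [{"dx": .., "dy": .., "dz": .., "rx": .., "ry": .., "rz": .., "hand": ..}, ...]. A call has 1 to 12 rows; each row is the pose to reach, as a shift and turn from the pose commanded when the call began, along the tool's axes at that moment; what a row does not reach only later rows make up. A row lasts 1/10 s, in which the tool goes at most 50 mm and 8.59 degrees, less where a joint would pass 70% of its speed; a pose out of reach is approached as far as the arm can. A call with a gripper value outside its range is refused whole. The fingers move at their own pace and stop on an object; "grip_force" is the grip in N (left out, the last holds). Time passes only in rows, so rows that repeat a pose let the fingers close. It gives the time, the measured TCP pose, the force, the opening and the grip force at its end, in the units of the state.
- r.read_state(): the state, without advancing time (a new reading comes with each control period).
- r.capture(name): name is "scene" or "side" or "wrist"; returns a dict with "color" (400x640x3 uint8, red, green, blue), "depth" (400x640 float32, m along the optical axis (not along the pixel's ray), 0 where there is no reading), "fx", "fy", "cx", "cy" (pixels), "T" (4x4, takes a point from camera to world coordinates). Camera axes: x right, y up, looking along -z (the intrinsics and any distortion apply to the point x, -y, -z); pixel columns grow to the right and rows downward; lengths in m; the calibration is good to about 2 mm. A picture is of the moment at which its call begins.
- r.sign_off(): hands the job in; it is judged then, once.
The state is a dict: "clock": time; "q": joint angles; "joint_vel": joint speeds; "joint_torque": joint torques, N m; "tool_pos": TCP position; "tcp_rot": TCP orientation; "wrist_force": force on the tool from outside, world axes, zero at the start; "torque": the same for the moment, N m; "opening": finger opening in m; "grasp_force": force on a finger pad.
Only numpy, scipy, OpenCV 4.12 (cv2) and the standard library are available. Lean on these libraries where they do the work, as an engineer would, in place of code of your own. Each camera call takes 0.05 s, during which the arm holds its last target. There are 200 camera calls.

## Working session

There is one attempt and no reset: what is moved stays moved. The work goes in short steps, Python scripts to look and compute and a tool call to move; the robot and the scene stay as the last step left them, time stands still between calls to the robot, and variables do not carry over. Pictures are saved under pics/ and viewed, at most 10 in all, crops included, and the job is handed in when it is done.

Besides the shell and the picture viewer there is one more tool, called after "Request:" in YAML: its name, and indented under it one key for each argument. arm_command: Moves the arm, as the interface text tells. Its arguments: {"type":"object","properties":{"rows":{"type":"array"},"grip_force":{"type":"number"}},"required":["rows"]}

```bash
mkdir -p pics; cat > h.py <<'E'
import numpy as np, cv2
from station import r
def cloud(c):
    d=c["depth"]; v,u=np.mgrid[:d.shape[0],:d.shape[1]]
    P=np.stack([(u-c["cx"])/c["fx"]*d,-(v-c["cy"])/c["fy"]*d,-d],-1)
    W=P@c["T"][:3,:3].T+c["T"][:3,3]; W[d<=0]=np.nan
    return W
E
python3 - <<'E'
from h import *
for n in ("scene","side"):
    c=r.capture(n); cv2.imwrite(f"pics/{n}.png",c["color"][...,::-1]); np.savez(f"{n}.npz",**c)
    print(n,[k for k in c],c["T"].round(3).tolist())
print(r.read_state(), r.grasp_offset)
E
```

```text
scene ['color', 'depth', 'fx', 'fy', 'cx', 'cy', 'T'] [[0.746, -0.538, 0.393, 0.821], [0.666, 0.591, -0.455, -0.319], [0.012, 0.601, 0.799, 0.681], [0.0, 0.0, 0.0, 1.0]]
side ['color', 'depth', 'fx', 'fy', 'cx', 'cy', 'T'] [[0.661, 0.377, -0.648, -0.18], [-0.75, 0.309, -0.585, -0.66], [-0.02, 0.873, 0.487, 0.615], [0.0, 0.0, 0.0, 1.0]]
{'clock': 0.1, 'q': array([ 1.11757633e+00,  1.31105089e-01,  1.48916072e+00,  4.48952840e-05,
        1.52300094e+00, -8.53994384e-02]), 'joint_vel': array([ 0.00064548, -0.00025813, -0.00095748,  0.0008004 , -0.00068962,
        0.00017982]), 'joint_torque': array([ 1.03811584e-03, -5.61327195e+01, -4.93108642e+01,  7.70276436e-02,
        2.88218865e-02, -2.70975221e-05]), 'tool_pos': array([0.2154881 , 0.55942133, 0.21768603]), 'tcp_rot': array([ 1.82876309e-01,  9.83135573e-01, -8.00910743e-04, -2.44322974e-04]), 'wrist_force': array([0.70451978, 0.49734258, 0.21966842]), 'torque': array([ 0.00200845,  0.01359857, -0.03457776]), 'grasp_force': 0.0, 'opening': 0.09285888455121222} -0.0188
```

View pics/scene.png

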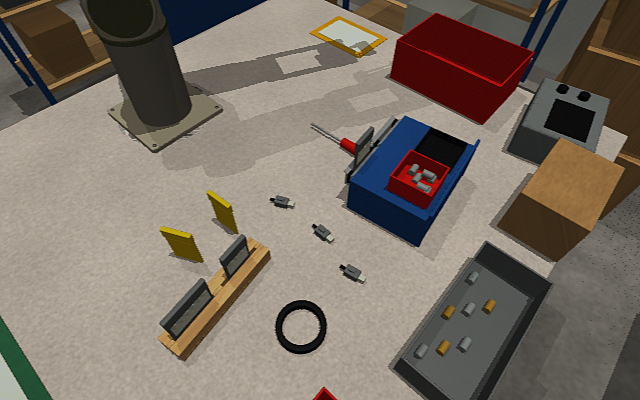

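View pics/side.png

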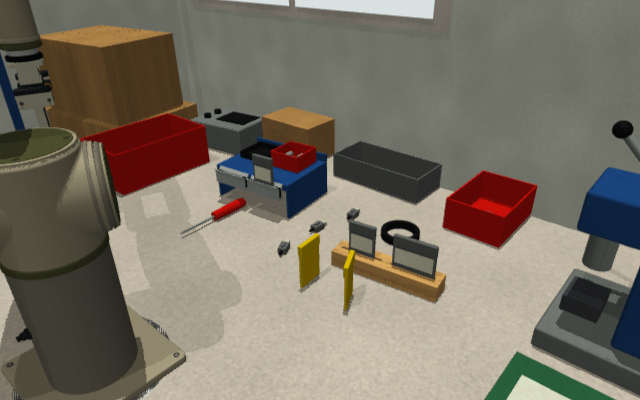

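The scene view shows the narrow holder at about (235,255), the wide one at (187,307) and the yellow look-alikes at (182,244) and (220,212). The blue rack is near (410,180), with its labelled holder at (362,148). In the side view the narrow holder is at (362,240) and the rack front at about (250,180).

```bash
cat > m.py <<'E'
from h import *
def rect(P):
    (c,s,a)=cv2.minAreaRect(P[:,:2].astype(np.float32)*1000); return np.round(c,1),np.round(s,1),round(a,1)
for n in ("scene","side"):
    c=dict(np.load(n+".npz")); W=cloud(c); hsv=cv2.cvtColor(c["color"],cv2.COLOR_RGB2HSV); H,S,V=[hsv[...,i].astype(int) for i in range(3)]
    x,y,z=W[...,0],W[...,1],W[...,2]
    v,u=np.mgrid[:400,:640]
    if n=="scene": st=(u>150)&(u<280)&(v>225)&(v<365); rk=(u>330)&(u<490)&(v>105)&(v<250)
    else: st=(u>325)&(u<450)&(v>215)&(v<300); rk=(u>205)&(u<335)&(v>135)&(v<225)
    print(n,"table z",np.nanmedian(z[(z<.03)&(z>-.03)]))
    wood=st&(z>.031)&(z<.041)&(H>8)&(H<22)&(S>90); print("stand top",rect(W[wood]),wood.sum())
    top=st&(z>.098)&(z<.116)&(S<70)   # bead tops
    k,l=cv2.connectedComponents(top.astype(np.uint8))
    for i in range(1,k):
        if (l==i).sum()>25: print(" top",rect(W[l==i]),(l==i).sum(),np.nanmax(W[l==i][:,2]).round(4))
    deck=rk&(abs(z-.093)<.005)&(H>100)&(H<125)&(S>100); print("deck",rect(W[deck]),deck.sum(),np.nanmedian(z[deck]))
    t=rk&(z>.135)&(S<70); print("fixed holder",rect(W[t]),t.sum(),np.nanmax(z[t]))
    ch=rk&(z>.08)&(z<.1)&(S<50)&(V>100); print("channel",rect(W[ch]),ch.sum())
    b=rk&(z>.12)&(z<.145)&((H<6)|(H>174))&(S>150); print("bin",rect(W[b]),b.sum())
E
python3 m.py
python3 - <<'E'
import cv2
a=cv2.imread('pics/scene.png')[100:260,300:500]; b=cv2.imread('pics/side.png')[130:290,190:390]
cv2.imwrite('pics/crop.png',cv2.resize(cv2.hconcat([a,b]),(800,320),interpolation=cv2.INTER_CUBIC))
E
```

```text
scene table z 0.0008797690664166247
stand top (array([ 510.5, -232.5]), array([ 50.9, 234.8]), 8.1) 2248
 top (array([ 502.4, -175.9]), array([11.5, 59.5]), 7.7) 260 0.1107
 top (array([ 518.8, -289.3]), array([11.4, 90. ]), 8.0) 516 0.111
deck (array([620. , 212.6]), array([183.2, 242.1]), 6.2) 3512 0.09344416048969534
fixed holder (array([532.4, 147.7]), array([10.6, 61.7]), 6.4) 220 0.16228273518499503
channel (array([593.7, 209.1]), array([164.2, 209.5]), 6.7) 325
bin (array([613.4, 157.6]), array([171. ,  88.8]), 6.5) 758
side table z 0.0006447832840926759
stand top (array([ 508.8, -233.5]), array([ 53.2, 234. ]), 7.8) 1193
 top (array([ 500.6, -176.7]), array([14.4, 59.1]), 10.6) 181 0.1106
 top (array([ 518.1, -289.7]), array([16.2, 89.5]), 8.9) 329 0.1104
deck (array([621.1, 212.2]), array([179.5, 241.9]), 7.8) 953 0.09337819999864494
fixed holder (array([530.9, 146.9]), array([15.3, 60.9]), 5.3) 220 0.16387189575694322
channel (array([527.8, 220.9]), array([236.9,  78. ]), 80.6) 235
bin (array([654.8, 161.9]), array([92.9, 89.4]), 6.0) 486
```

View pics/crop.png

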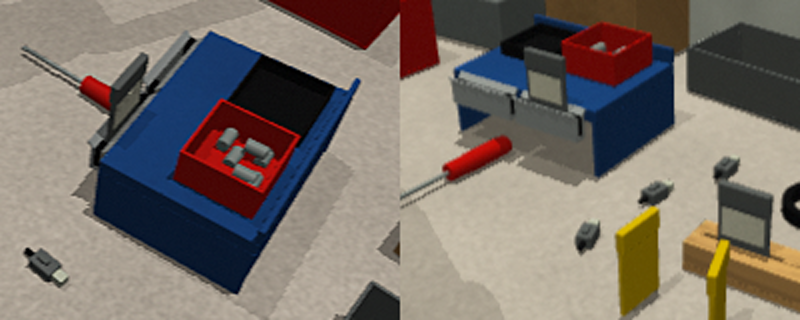

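The crop shows the empty bay as the left one (+y) and the labelled bay as the right one. The estimated empty bay centre is about (520,257) mm with yaw 6.4°. The narrow holder is at about (501.8,-176) with yaw 8°.

```bash
cat >> h.py <<'E'
from scipy.spatial.transform import Rotation as R
def goal(x,y,z,az):
    """shift (m) and turn (deg) in tool axes to TCP x,y,z pointing down, tool y at azimuth az deg (mod 180)"""
    s=r.read_state(); R0=R.from_quat(s["tcp_rot"]); d=R0.inv().apply(np.array([x,y,z])-s["tool_pos"])
    best=None
    for a in (az,az+180):
        a=np.radians(a); Y=np.array([np.cos(a),np.sin(a),0]); Z=np.array([0,0,-1]); X=np.cross(Y,Z)
        rv=np.degrees((R0.inv()*R.from_matrix(np.c_[X,Y,Z])).as_rotvec())
        if best is None or np.linalg.norm(rv)<np.linalg.norm(best): best=rv
    print("goal",d.round(4),best.round(2))
E
python3 - <<'E'
from h import *
c=dict(np.load("scene.npz")); W=cloud(c); hsv=cv2.cvtColor(c["color"],cv2.COLOR_RGB2HSV)
m=(hsv[...,0]>20)&(hsv[...,0]<32)&(hsv[...,1]>180); m[:180]=0; m[270:]=0;m[:,:150]=0;m[:,245:]=0
k,l=cv2.connectedComponents(m.astype(np.uint8))
for i in range(1,k):
    if (l==i).sum()>30: p=W[l==i]; print(np.nanmin(p,0).round(3),np.nanmax(p,0).round(3))
goal(.502,-.176,.22,8)
E
```

```text
[ 0.326 -0.129  0.001] [ 0.429 -0.082  0.103]
[ 0.358 -0.236  0.002] [ 0.427 -0.185  0.103]
goal [-0.5318 -0.5832 -0.0014] [-9.000e-02  4.000e-02  6.093e+01]
```

Request:
arm_command:
  rows:
    - {"dx": -0.53,"dy": -0.58,"dz": 0,"rz": 61,"hand": 0.04}
    - {"dx": -0.53,"dy": -0.58,"dz": 0,"rz": 61,"hand": 0.04}
    - {"dx": -0.53,"dy": -0.58,"dz": 0,"rz": 61,"hand": 0.04}
    - {"dx": -0.53,"dy": -0.58,"dz": 0,"rz": 61,"hand": 0.04}
    - {"dx": -0.53,"dy": -0.58,"dz": 0,"rz": 61,"hand": 0.04}
    - {"dx": -0.53,"dy": -0.58,"dz": 0,"rz": 61,"hand": 0.04}
    - {"dx": -0.53,"dy": -0.58,"dz": 0,"rz": 61,"hand": 0.04}
    - {"dx": -0.53,"dy": -0.58,"dz": 0,"rz": 61,"hand": 0.04}
    - {"dx": -0.53,"dy": -0.58,"dz": 0,"rz": 61,"hand": 0.04}
    - {"dx": -0.53,"dy": -0.58,"dz": 0,"rz": 61,"hand": 0.04}
    - {"dx": -0.53,"dy": -0.58,"dz": 0,"rz": 61,"hand": 0.04}
    - {"dx": -0.53,"dy": -0.58,"dz": 0,"rz": 61,"hand": 0.04}

```text
invalid input
```

```bash
python3 -c "
from h import *
print(r.read_state()['q']);goal(.502,-.176,.22,8)"
```

```text
[ 1.11757633e+00  1.31105089e-01  1.48916072e+00  4.48952840e-05
  1.52300094e+00 -8.53994384e-02]
goal [-0.5318 -0.5832 -0.0014] [-9.000e-02  4.000e-02  6.093e+01]
```

Request:
arm_command:
  rows:
    - {"dx": -0.53,"dy": -0.58,"dz": 0,"rx": 0,"ry": 0,"rz": 61,"hand": 0.04}
    - {"dx": -0.53,"dy": -0.58,"dz": 0,"rx": 0,"ry": 0,"rz": 61,"hand": 0.04}
    - {"dx": -0.53,"dy": -0.58,"dz": 0,"rx": 0,"ry": 0,"rz": 61,"hand": 0.04}
    - {"dx": -0.53,"dy": -0.58,"dz": 0,"rx": 0,"ry": 0,"rz": 61,"hand": 0.04}
    - {"dx": -0.53,"dy": -0.58,"dz": 0,"rx": 0,"ry": 0,"rz": 61,"hand": 0.04}
    - {"dx": -0.53,"dy": -0.58,"dz": 0,"rx": 0,"ry": 0,"rz": 61,"hand": 0.04}
    - {"dx": -0.53,"dy": -0.58,"dz": 0,"rx": 0,"ry": 0,"rz": 61,"hand": 0.04}
    - {"dx": -0.53,"dy": -0.58,"dz": 0,"rx": 0,"ry": 0,"rz": 61,"hand": 0.04}
    - {"dx": -0.53,"dy": -0.58,"dz": 0,"rx": 0,"ry": 0,"rz": 61,"hand": 0.04}
    - {"dx": -0.53,"dy": -0.58,"dz": 0,"rx": 0,"ry": 0,"rz": 61,"hand": 0.04}
    - {"dx": -0.53,"dy": -0.58,"dz": 0,"rx": 0,"ry": 0,"rz": 61,"hand": 0.04}
    - {"dx": -0.53,"dy": -0.58,"dz": 0,"rx": 0,"ry": 0,"rz": 61,"hand": 0.04}
  grip_force: 40

```text
clock: 1.3
tool_pos: [0.4343, -0.001, 0.2186]
tcp_rot: [0.657, 0.754, 0.0, 0.0]
wrist_force: [0.7, 0.4, -0.2]
opening: 0.0399
grasp_force: 0.0
```

```bash
python3 -c "
from h import *
print(r.read_state()['q']);goal(.502,-.176,.22,8)"
```

```text
[-1.20671263e-01 -3.34553165e-01  1.92181925e+00  1.47448952e-04
  1.55398469e+00 -2.58864899e-01]
goal [-0.1826  0.043  -0.0014] [ 0.02 -0.   -0.08]
```

Request:
arm_command:
  rows:
    - {"dx": -0.183,"dy": 0.043,"dz": 0,"rx": 0,"ry": 0,"rz": 0,"hand": 0.04}
    - {"dx": -0.183,"dy": 0.043,"dz": 0,"rx": 0,"ry": 0,"rz": 0,"hand": 0.04}
    - {"dx": -0.183,"dy": 0.043,"dz": 0,"rx": 0,"ry": 0,"rz": 0,"hand": 0.04}
    - {"dx": -0.183,"dy": 0.043,"dz": 0,"rx": 0,"ry": 0,"rz": 0,"hand": 0.04}
    - {"dx": -0.183,"dy": 0.043,"dz": 0,"rx": 0,"ry": 0,"rz": 0,"hand": 0.04}
    - {"dx": -0.183,"dy": 0.043,"dz": 0,"rx": 0,"ry": 0,"rz": 0,"hand": 0.04}

```text
clock: 1.9
tool_pos: [0.5015, -0.1747, 0.2177]
tcp_rot: [0.657, 0.754, -0.0, -0.001]
wrist_force: [-0.5, 0.9, -0.2]
opening: 0.0399
grasp_force: 0.0
```

```bash
python3 - <<'E'
from h import *
c=r.capture("wrist"); cv2.imwrite("pics/w1.png",c["color"][...,::-1]); np.savez("w1.npz",**c)
W=cloud(c); z=W[...,2]; hsv=cv2.cvtColor(c["color"],cv2.COLOR_RGB2HSV)
m=(z>.1)&(z<.116)&(hsv[...,1]<80)
k,l=cv2.connectedComponents(m.astype(np.uint8))
for i in range(1,k):
    if (l==i).sum()>100:
        p=W[l==i]; print(cv2.minAreaRect(p[:,:2].astype(np.float32)*1000),np.median(p[:,2]),(l==i).sum())
goal(.502,-.176,.22,8)
E
```

```text
((503.8451232910156, -175.92616271972656), (9.755666732788086, 59.69084548950195), 7.664840221405029) 0.10719618162314692 597
((514.7398681640625, -253.70779418945312), (8.423763275146484, 18.217493057250977), 7.855091094970703) 0.10698355570742546 166
((523.4967041015625, -316.9701843261719), (8.888065338134766, 34.93132400512695), 8.134702682495117) 0.10722737856939266 242
goal [-0.0022  0.0002 -0.002 ] [-0.06 -0.07 -0.1 ]
```

View pics/w1.png

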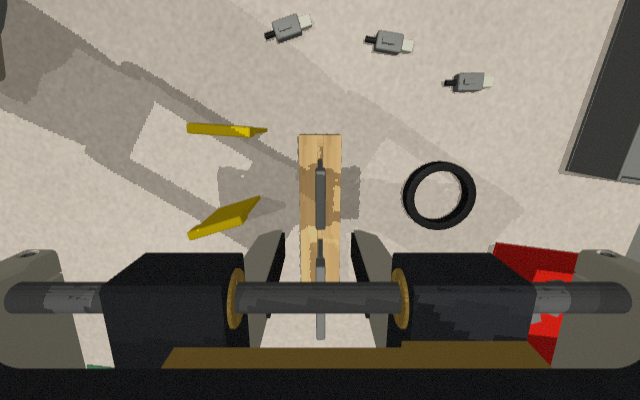

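The wrist view shows the narrow bead at (320,195) centred between the fingers. It reads as world (503,-176) with yaw 7.7°. I'll descend and grip.

Request:
arm_command:
  rows:
    - {"dx": -0.001,"dy": 0.0015,"dz": 0.05,"rx": 0,"ry": 0,"rz": 0,"hand": 0.04}
    - {"dx": -0.001,"dy": 0.0015,"dz": 0.09,"rx": 0,"ry": 0,"rz": 0,"hand": 0.04}
    - {"dx": -0.001,"dy": 0.0015,"dz": 0.12,"rx": 0,"ry": 0,"rz": 0,"hand": 0.04}
    - {"dx": -0.001,"dy": 0.0015,"dz": 0.14,"rx": 0,"ry": 0,"rz": 0,"hand": 0.04}
    - {"dx": -0.001,"dy": 0.0015,"dz": 0.14,"rx": 0,"ry": 0,"rz": 0,"hand": 0.04}
    - {"dx": -0.001,"dy": 0.0015,"dz": 0.14,"rx": 0,"ry": 0,"rz": 0,"hand": 0.0}
    - {"dx": -0.001,"dy": 0.0015,"dz": 0.14,"rx": 0,"ry": 0,"rz": 0,"hand": 0.0}
    - {"dx": -0.001,"dy": 0.0015,"dz": 0.14,"rx": 0,"ry": 0,"rz": 0,"hand": 0.0}
    - {"dx": -0.001,"dy": 0.0015,"dz": 0.14,"rx": 0,"ry": 0,"rz": 0,"hand": 0.0}
    - {"dx": -0.001,"dy": 0.0015,"dz": 0.14,"rx": 0,"ry": 0,"rz": 0,"hand": 0.0}
  grip_force: 40

```text
clock: 2.95
tool_pos: [0.5041, -0.1754, 0.0798]
tcp_rot: [0.657, 0.754, 0.0, 0.001]
wrist_force: [-0.7, -0.3, 5.6]
opening: 0.0096
grasp_force: 40.0
```

Request:
arm_command:
  rows:
    - {"dx": 0,"dy": 0,"dz": -0.03,"rx": 0,"ry": 0,"rz": 0,"hand": 0.0}
    - {"dx": 0,"dy": 0,"dz": -0.07,"rx": 0,"ry": 0,"rz": 0,"hand": 0.0}
    - {"dx": 0,"dy": 0,"dz": -0.11,"rx": 0,"ry": 0,"rz": 0,"hand": 0.0}
    - {"dx": 0,"dy": 0,"dz": -0.15,"rx": 0,"ry": 0,"rz": 0,"hand": 0.0}
    - {"dx": 0,"dy": 0,"dz": -0.19,"rx": 0,"ry": 0,"rz": 0,"hand": 0.0}
    - {"dx": 0,"dy": 0,"dz": -0.2,"rx": 0,"ry": 0,"rz": 0,"hand": 0.0}
    - {"dx": 0,"dy": 0,"dz": -0.2,"rx": 0,"ry": 0,"rz": 0,"hand": 0.0}

```text
clock: 3.65
tool_pos: [0.5047, -0.1756, 0.2811]
tcp_rot: [0.657, 0.754, 0.001, 0.002]
wrist_force: [0.8, -0.4, -0.5]
opening: 0.0098
grasp_force: 40.0
```

```bash
python3 - <<'E'
from h import *
c=r.capture("scene"); cv2.imwrite("pics/s2.png",cv2.resize(c["color"][140:320,150:400,::-1],(750,540)))
goal(.5,.06,.28,6.4)
goal(.52,.257,.28,6.4)
E
```

```text
goal [ 0.2335  0.0287 -0.0015] [0.04 0.02 1.52]
goal [ 0.4258  0.0756 -0.0015] [0.04 0.02 1.52]
```

View pics/s2.png

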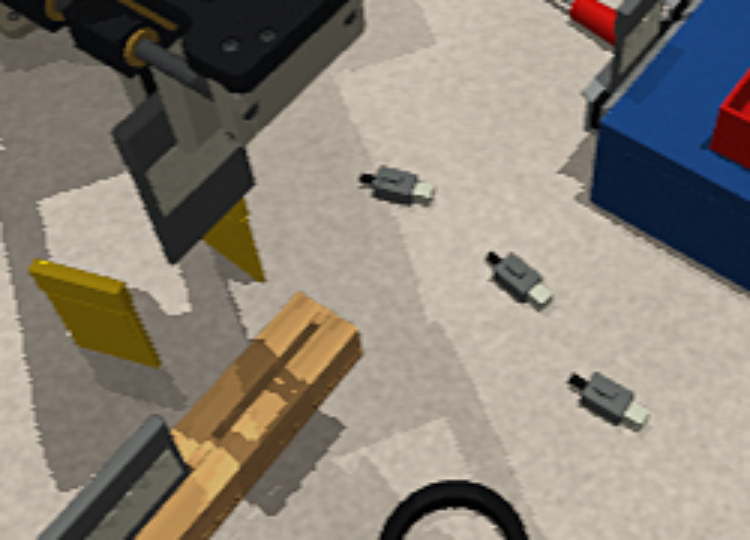

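The holder is held upright and the wide holder is undisturbed. I'll stop short of the bay for a close look at it.

Request:
arm_command:
  rows:
    - {"dx": 0.05,"dy": 0.006,"dz": 0,"rx": 0,"ry": 0,"rz": 1.5,"hand": 0.0}
    - {"dx": 0.1,"dy": 0.012,"dz": 0,"rx": 0,"ry": 0,"rz": 1.5,"hand": 0.0}
    - {"dx": 0.15,"dy": 0.018,"dz": 0,"rx": 0,"ry": 0,"rz": 1.5,"hand": 0.0}
    - {"dx": 0.2,"dy": 0.025,"dz": 0,"rx": 0,"ry": 0,"rz": 1.5,"hand": 0.0}
    - {"dx": 0.24,"dy": 0.033,"dz": 0,"rx": 0,"ry": 0,"rz": 1.5,"hand": 0.0}
    - {"dx": 0.26,"dy": 0.035,"dz": 0,"rx": 0,"ry": 0,"rz": 1.5,"hand": 0.0}
    - {"dx": 0.26,"dy": 0.035,"dz": 0,"rx": 0,"ry": 0,"rz": 1.5,"hand": 0.0}
    - {"dx": 0.26,"dy": 0.035,"dz": 0,"rx": 0,"ry": 0,"rz": 1.5,"hand": 0.0}

```text
clock: 4.5
tool_pos: [0.5014, 0.0872, 0.2763]
tcp_rot: [0.666, 0.746, -0.001, -0.001]
wrist_force: [0.3, -0.0, -0.4]
opening: 0.0094
grasp_force: 40.0
```

```bash
python3 - <<'E'
from h import *
c=r.capture("wrist"); cv2.imwrite("pics/w2.png",c["color"][...,::-1]); np.savez("w2.npz",**c)
goal(.52,.257,.28,6.4)
E
```

```text
goal [ 0.1673  0.0372 -0.0034] [-0.17  0.02  0.02]
```

View pics/w2.png

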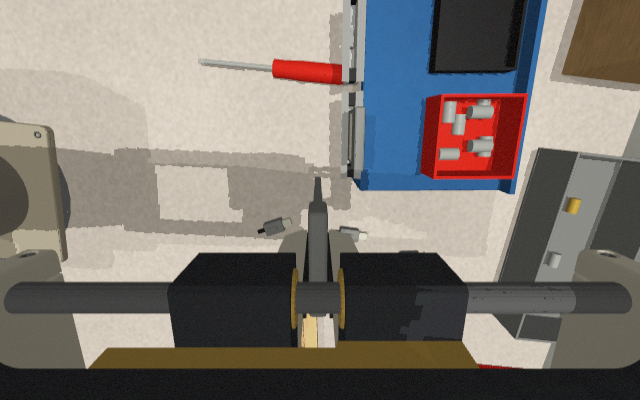

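The bay channel shows at the rack's left edge, around columns 345–362 and rows 0–85. The held holder's edge is at (318,190). Next I'll take the slot profile.

```bash
python3 - <<'E'
from h import *
c=dict(np.load("w2.npz")); W=cloud(c); z=W[...,2]; hsv=cv2.cvtColor(c["color"],cv2.COLOR_RGB2HSV)
dk=(abs(z-.093)<.006)&(hsv[...,0]>100)&(hsv[...,0]<125)&(hsv[...,1]>100); dk[:,:330]=0
# front deck edge line -> yaw
pts=[]
for v in range(5,180,3):
    u=np.where(dk[v])[0]
    if len(u)>5: pts.append(W[v,u[0],:2])
pts=np.array(pts,np.float32); vx,vy,x0,y0=cv2.fitLine(pts,cv2.DIST_HUBER,0,.001,.001).ravel()
print("deck edge azimuth",np.degrees(np.arctan2(vy,vx)),x0,y0, "z",np.nanmedian(z[dk]))
t=(z>.15)&(z<.17)&(W[...,1]>.1)&(W[...,0]>.45); 
if t.sum()>50: print("fixed",cv2.minAreaRect(W[t][:,:2].astype(np.float32)*1000),t.sum(),np.median(z[t]))
a=np.radians(6.4); B=np.array([.5198,.2569]); Rm=np.array([[np.cos(a),np.sin(a)],[-np.sin(a),np.cos(a)]])
L=(W[...,:2]-B)@Rm.T*1000
for y in range(-52,50,6):
    s=(abs(L[...,1]-y)<3)&(abs(L[...,0])<25)&(z>.03); o=np.argsort(L[s][:,0]); P=np.c_[L[s][:,0],z[s]*1000][o]
    print(y,[ (int(round(p[0])),int(round(p[1]))) for p in P[::max(1,len(P)//22)]])
E
```

```text
deck edge azimuth -81.87167 0.5402708 0.20322268 z 0.09228664530799113
fixed ((533.3582763671875, 147.5602569580078), (10.356865882873535, 59.44688034057617), 6.5496826171875) 728 0.15913784744390794
-52 [(-11, 92), (-7, 58), (-6, 80), (-4, 61), (-1, 59), (1, 86), (2, 60), (5, 71), (6, 61), (7, 69), (9, 90), (12, 80), (12, 86), (13, 93), (14, 93), (15, 92), (17, 92), (18, 92), (20, 93), (21, 92), (22, 92), (24, 92)]
-46 [(-11, 93), (-10, 93), (-9, 91), (-7, 57), (-6, 88), (-4, 86), (-3, 85), (-1, 84), (1, 84), (3, 85), (4, 85), (5, 85), (7, 88), (8, 88), (10, 91), (11, 91), (12, 92), (14, 93), (15, 93), (17, 92), (19, 93), (20, 91), (21, 91), (23, 93), (24, 92)]
-40 [(-11, 91), (-10, 92), (-8, 92), (-7, 89), (-4, 87), (-3, 85), (-1, 85), (0, 85), (3, 85), (4, 84), (6, 87), (7, 87), (9, 90), (10, 90), (12, 93), (13, 92), (15, 93), (16, 91), (18, 92), (20, 91), (22, 92), (23, 92), (25, 93)]
-34 [(-12, 92), (-10, 93), (-9, 91), (-7, 89), (-6, 88), (-3, 85), (-1, 86), (4, 85), (5, 84), (6, 88), (8, 89), (9, 89), (10, 93), (12, 92), (13, 92), (15, 92), (16, 93), (17, 92), (19, 94), (20, 9
[... 1950 characters left out ...]
11, 92), (-8, 91), (-7, 89), (-6, 87), (-4, 86), (0, 59), (2, 59), (4, 58), (4, 81), (5, 85), (7, 88), (8, 88), (9, 91), (11, 91), (13, 91), (14, 93), (16, 91), (18, 92), (19, 93), (21, 91), (23, 93), (24, 93)]
26 [(-12, 93), (-11, 93), (-9, 90), (-7, 88), (-5, 87), (-4, 86), (0, 58), (2, 59), (3, 59), (4, 80), (5, 86), (6, 87), (7, 87), (8, 90), (10, 93), (11, 92), (13, 92), (14, 92), (16, 93), (17, 92), (19, 92), (20, 93), (22, 93), (24, 92)]
32 [(-5, 87), (-2, 73), (-1, 61), (0, 60), (0, 59), (0, 64), (1, 70), (1, 60), (1, 67), (2, 61), (2, 60), (2, 59), (2, 65), (3, 69), (3, 59), (3, 60), (4, 73), (4, 72), (4, 61), (4, 61), (4, 69), (4, 69), (4, 86), (7, 88)]
38 [(-1, 69), (2, 63)]
44 []
```

```bash
cat > bay.py <<'E'
from h import *
def bay(c,B=np.array([.5198,.2569]),a=6.4):
    W=cloud(c); z=W[...,2]*1000; a=np.radians(a); Rm=np.array([[np.cos(a),np.sin(a)],[-np.sin(a),np.cos(a)]])
    L=(W[...,:2]-B)@Rm.T*1000; x,y=L[...,0],L[...,1]
    for nm,sg in (("back",1),("lip",-1)):
        s=(abs(y)<33)&(z>85.5)&(z<91)&(sg*x>2)&(sg*x<13)
        A=np.c_[np.ones(s.sum()),y[s]]; b=x[s]-sg*(z[s]-86)   # straight-wall x at 86, line along y
        k=np.ones(len(b),bool)
        for _ in range(4): p=np.linalg.lstsq(A[k],b[k],rcond=None)[0]; k=abs(b-A@p)<1.5
        print(nm,"x at y=0 %.2f"%p[0],"yaw corr %.2f deg"%np.degrees(-p[1]),k.sum())
    s=(abs(x-1)<3.5)&(abs(y)<36); cl=s&(z>65.5)&(z<70)&(abs(y)<18); print("clip y",np.nanpercentile(y[cl],[2,98]).round(1),np.nanmedian(y[cl]),"z",np.nanmedian(z[cl]))
    fl=s&(z<62)&(z>56); print("floor y",np.nanpercentile(y[fl],[1,99]).round(1),"z",np.nanmedian(z[fl]))
    ck=(abs(x-1)<3)&(z>82)&(z<88)&(abs(y)>25)&(abs(y)<52); 
    for q in (-1,1):
        g=ck&(y*q>0); print("cheek",q,np.nanpercentile(y[g],[2,98]).round(1) if g.sum()>5 else None)
E
python3 - <<'E'
from bay import *
bay(dict(np.load("w2.npz")))
E
```

```text
back x at y=0 5.08 yaw corr 0.42 deg 332
lip x at y=0 -4.26 yaw corr 0.38 deg 279
clip y [-9.8 11.3] 1.3125369961828126 z 67.26402178115693
floor y [-30.   34.6] z 59.47106653315942
cheek -1 [-48.9 -35.3]
cheek 1 None
```

```bash
python3 -c "
from h import *
goal(.5205,.2577,.275,6.8)"
```

```text
goal [0.1679 0.0378 0.0016] [-0.17  0.02 -0.38]
```

Request:
arm_command:
  rows:
    - {"dx": 0.045,"dy": 0.01,"dz": 0,"rx": -0.1,"ry": 0,"rz": -0.4,"hand": 0.0}
    - {"dx": 0.09,"dy": 0.02,"dz": 0,"rx": -0.1,"ry": 0,"rz": -0.4,"hand": 0.0}
    - {"dx": 0.13,"dy": 0.03,"dz": 0,"rx": -0.1,"ry": 0,"rz": -0.4,"hand": 0.0}
    - {"dx": 0.155,"dy": 0.036,"dz": 0,"rx": -0.1,"ry": 0,"rz": -0.4,"hand": 0.0}
    - {"dx": 0.168,"dy": 0.038,"dz": 0.0,"rx": -0.1,"ry": 0,"rz": -0.4,"hand": 0.0}
    - {"dx": 0.168,"dy": 0.038,"dz": 0.03,"rx": -0.1,"ry": 0,"rz": -0.4,"hand": 0.0}
    - {"dx": 0.168,"dy": 0.038,"dz": 0.06,"rx": -0.1,"ry": 0,"rz": -0.4,"hand": 0.0}
    - {"dx": 0.168,"dy": 0.038,"dz": 0.085,"rx": -0.1,"ry": 0,"rz": -0.4,"hand": 0.0}
    - {"dx": 0.168,"dy": 0.038,"dz": 0.095,"rx": -0.1,"ry": 0,"rz": -0.4,"hand": 0.0}
    - {"dx": 0.168,"dy": 0.038,"dz": 0.095,"rx": -0.1,"ry": 0,"rz": -0.4,"hand": 0.0}
    - {"dx": 0.168,"dy": 0.038,"dz": 0.095,"rx": -0.1,"ry": 0,"rz": -0.4,"hand": 0.0}
    - {"dx": 0.168,"dy": 0.038,"dz": 0.095,"rx": -0.1,"ry": 0,"rz": -0.4,"hand": 0.0}

```text
clock: 5.75
tool_pos: [0.5225, 0.2585, 0.1857]
tcp_rot: [0.664, 0.748, 0.002, 0.001]
wrist_force: [-0.2, 0.3, -0.1]
opening: 0.0102
grasp_force: 40.0
```

```bash
python3 - <<'E'
from bay import *
s=r.read_state(); print(s["tool_pos"].round(4),s["wrist_force"].round(2)); goal(.5205,.2577,.17,6.8)
c=r.capture("scene"); d=r.capture("side")
a=cv2.resize(c["color"][90:200,310:420,::-1],(400,400)); b=cv2.resize(d["color"][120:210,200:290,::-1],(400,400))
cv2.imwrite("pics/s3.png",cv2.hconcat([a,b]))
E
```

```text
[0.5225 0.2585 0.1857] [-0.22  0.31 -0.15]
goal [-0.0006 -0.0022  0.0157] [ 0.27 -0.04 -0.  ]
```

View pics/s3.png

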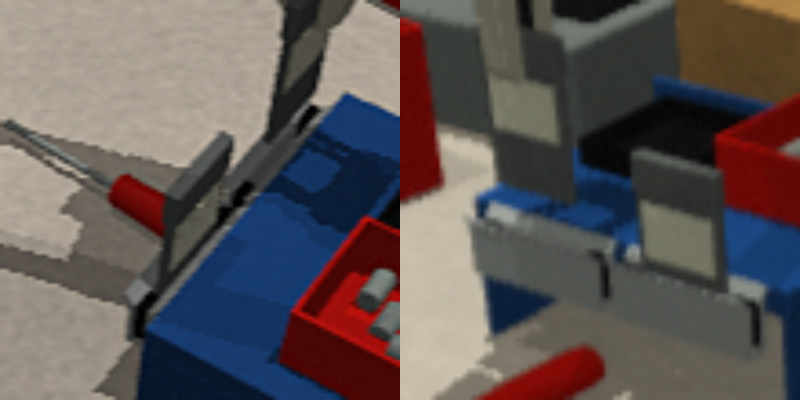

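The held holder hangs over the empty left bay, and it lines up roughly with the fixed label. I'll measure the held plate against the fixed one, which cancels the camera bias.

```bash
cat > rel.py <<'E'
from h import *
def rel():
    for i in range(3):
        s=r.read_state(); print(s["tool_pos"].round(4),np.degrees(R.from_quat(s["tcp_rot"]).as_matrix()[:2,2]).round(2),s["wrist_force"].round(1))
        if i<2: r.capture("wrist")
    a=np.radians(6.7); Rm=np.array([[np.cos(a),np.sin(a)],[-np.sin(a),np.cos(a)]])
    for n in ("scene","side"):
        c=r.capture(n); W=cloud(c); z=W[...,2]*1000; hsv=cv2.cvtColor(c["color"],cv2.COLOR_RGB2HSV); L=(W[...,:2]-[.5203,.2574])@Rm.T*1000; x,y=L[...,0],L[...,1]
        for nm,yc,z0,z1 in (("fixed",-110,98,132),("held",0,112 if s["tool_pos"][2]>.18 else 98,s["tool_pos"][2]*1000-3)):
            m=(abs(x)<14)&(abs(y-yc)<38)&(z>z0)&(z<z1)&(hsv[...,1]<90)
            A=np.c_[np.ones(m.sum()),y[m]-yc,z[m]-115]; k=np.ones(m.sum(),bool)
            for _ in range(5): p=np.linalg.lstsq(A[k],x[m][k],rcond=None)[0]; k=abs(x[m]-A@p)<1.5
            yy=y[m][k]; print(n,nm,"x %.2f yaw %.2f tilt %.2f"%(p[0],*np.degrees(p[1:])),"y",np.percentile(yy,[1,99]).round(1),"zmin",np.percentile(z[m][k],1).round(1),k.sum())
E
python3 -c "
from rel import *
rel()"
```

```text
[0.5223 0.2587 0.1854] [0.25 0.07] [ 0.  -0.2 -0.4]
[0.5221 0.2587 0.1851] [0.22 0.06] [ 0.3  0.2 -0.9]
[0.5219 0.2587 0.1847] [0.19 0.05] [-0.3  0.7  0.5]
scene fixed x 1.49 yaw 0.21 tilt 0.28 y [-141.   -81.9] zmin 98.4 150
scene held x 2.14 yaw 0.20 tilt 0.93 y [-30.   30.4] zmin 115.5 237
side fixed x -4.22 yaw -0.67 tilt 0.53 y [-140.3  -83.1] zmin 98.4 160
side held x -1.90 yaw 0.29 tilt -0.37 y [-29.7  31. ] zmin 114.3 278
```

Request:
arm_command:
  rows:
    - {"dx": -0.0005,"dy": 0,"dz": 0.005,"rx": 0,"ry": 0,"rz": 0,"hand": 0.0}
    - {"dx": -0.0005,"dy": 0,"dz": 0.01,"rx": 0,"ry": 0,"rz": 0,"hand": 0.0}
    - {"dx": -0.0005,"dy": 0,"dz": 0.01,"rx": 0,"ry": 0,"rz": 0,"hand": 0.0}
    - {"dx": -0.0005,"dy": 0,"dz": 0.01,"rx": 0,"ry": 0,"rz": 0,"hand": 0.0}
    - {"dx": -0.0005,"dy": 0,"dz": 0.01,"rx": 0,"ry": 0,"rz": 0,"hand": 0.0}
    - {"dx": -0.0005,"dy": 0,"dz": 0.01,"rx": 0,"ry": 0,"rz": 0,"hand": 0.0}
    - {"dx": -0.0005,"dy": 0,"dz": 0.01,"rx": 0,"ry": 0,"rz": 0,"hand": 0.0}
    - {"dx": -0.0005,"dy": 0,"dz": 0.01,"rx": 0,"ry": 0,"rz": 0,"hand": 0.0}
    - {"dx": -0.0005,"dy": 0,"dz": 0.01,"rx": 0,"ry": 0,"rz": 0,"hand": 0.0}
    - {"dx": -0.0005,"dy": 0,"dz": 0.01,"rx": 0,"ry": 0,"rz": 0,"hand": 0.0}

```text
clock: 7.05
tool_pos: [0.5214, 0.258, 0.1737]
tcp_rot: [0.664, 0.748, 0.001, 0.001]
wrist_force: [-0.5, -0.0, -0.9]
opening: 0.0094
grasp_force: 40.0
```

```bash
python3 -c "
from rel import *
rel(); goal(.5205,.2577,.16,6.7)"
```

```text
[0.5214 0.258  0.1737] [0.1  0.01] [-0.5 -0.  -0.9]
[0.5214 0.258  0.1737] [0.1  0.01] [0.4 0.3 0.3]
[0.5214 0.258  0.1736] [0.1  0.01] [ 0.7 -0.2  0.4]
scene fixed x 1.42 yaw 0.41 tilt 0.33 y [-140.7  -81.8] zmin 98.4 148
scene held x 1.69 yaw 0.37 tilt 1.00 y [-30.6  27.7] zmin 104.6 226
side fixed x -3.88 yaw 0.41 tilt 0.04 y [-141.   -81.3] zmin 98.2 147
side held x -2.18 yaw -0.60 tilt -1.18 y [-30.5  28.9] zmin 103.3 274
goal [-0.0002 -0.001   0.0137] [0.1  0.   0.13]
```

Request:
arm_command:
  rows:
    - {"dx": 0,"dy": -0.001,"dz": 0.004,"rx": 0.1,"ry": 0,"rz": 0,"hand": 0.0}
    - {"dx": 0,"dy": -0.001,"dz": 0.008,"rx": 0.1,"ry": 0,"rz": 0,"hand": 0.0}
    - {"dx": 0,"dy": -0.001,"dz": 0.012,"rx": 0.1,"ry": 0,"rz": 0,"hand": 0.0}
    - {"dx": 0,"dy": -0.001,"dz": 0.015,"rx": 0.1,"ry": 0,"rz": 0,"hand": 0.0}
    - {"dx": 0,"dy": -0.001,"dz": 0.018,"rx": 0.1,"ry": 0,"rz": 0,"hand": 0.0}
    - {"dx": 0,"dy": -0.001,"dz": 0.02,"rx": 0.1,"ry": 0,"rz": 0,"hand": 0.0}
    - {"dx": 0,"dy": -0.001,"dz": 0.02,"rx": 0.1,"ry": 0,"rz": 0,"hand": 0.0}
    - {"dx": 0,"dy": -0.001,"dz": 0.02,"rx": 0.1,"ry": 0,"rz": 0,"hand": 0.0}

```text
clock: 8.05
tool_pos: [0.5205, 0.2579, 0.1537]
tcp_rot: [0.664, 0.748, 0.0, 0.0]
wrist_force: [-0.2, -0.6, 0.4]
opening: 0.0099
grasp_force: 40.0
```

Request:
arm_command:
  rows:
    - {"dx": 0,"dy": 0,"dz": 0.003,"rx": 0,"ry": 0,"rz": 0,"hand": 0.0}
    - {"dx": 0,"dy": 0,"dz": 0.006,"rx": 0,"ry": 0,"rz": 0,"hand": 0.0}
    - {"dx": 0,"dy": 0,"dz": 0.009,"rx": 0,"ry": 0,"rz": 0,"hand": 0.0}
    - {"dx": 0,"dy": 0,"dz": 0.011,"rx": 0,"ry": 0,"rz": 0,"hand": 0.0}
    - {"dx": 0,"dy": 0,"dz": 0.013,"rx": 0,"ry": 0,"rz": 0,"hand": 0.0}
    - {"dx": 0,"dy": 0,"dz": 0.015,"rx": 0,"ry": 0,"rz": 0,"hand": 0.0}
    - {"dx": 0,"dy": 0,"dz": 0.015,"rx": 0,"ry": 0,"rz": 0,"hand": 0.0}
    - {"dx": 0,"dy": 0,"dz": 0.015,"rx": 0,"ry": 0,"rz": 0,"hand": 0.0}
    - {"dx": 0,"dy": 0,"dz": 0.015,"rx": 0,"ry": 0,"rz": 0,"hand": 0.0}

```text
clock: 8.95
tool_pos: [0.5205, 0.2579, 0.139]
tcp_rot: [0.664, 0.748, 0.0, 0.0]
wrist_force: [-0.7, -0.1, 2.4]
opening: 0.0097
grasp_force: 40.0
```

Contact with the clip is felt (2.4 N). I'll press slowly.

Request:
arm_command:
  rows:
    - {"dx": 0,"dy": 0,"dz": 0.001,"rx": 0,"ry": 0,"rz": 0,"hand": 0.0}
    - {"dx": 0,"dy": 0,"dz": 0.002,"rx": 0,"ry": 0,"rz": 0,"hand": 0.0}
    - {"dx": 0,"dy": 0,"dz": 0.003,"rx": 0,"ry": 0,"rz": 0,"hand": 0.0}
    - {"dx": 0,"dy": 0,"dz": 0.004,"rx": 0,"ry": 0,"rz": 0,"hand": 0.0}
    - {"dx": 0,"dy": 0,"dz": 0.005,"rx": 0,"ry": 0,"rz": 0,"hand": 0.0}
    - {"dx": 0,"dy": 0,"dz": 0.005,"rx": 0,"ry": 0,"rz": 0,"hand": 0.0}
    - {"dx": 0,"dy": 0,"dz": 0.005,"rx": 0,"ry": 0,"rz": 0,"hand": 0.0}
    - {"dx": 0,"dy": 0,"dz": 0.005,"rx": 0,"ry": 0,"rz": 0,"hand": 0.0}
  grip_force: 50

```text
clock: 9.75
tool_pos: [0.5206, 0.2579, 0.1339]
tcp_rot: [0.664, 0.748, 0.0, 0.0]
wrist_force: [-2.1, -0.7, 6.2]
opening: 0.0097
grasp_force: 50.0
```

Request:
arm_command:
  rows:
    - {"dx": 0,"dy": 0,"dz": 0.0005,"rx": 0,"ry": 0,"rz": 0,"hand": 0.0}
    - {"dx": 0,"dy": 0,"dz": 0.001,"rx": 0,"ry": 0,"rz": 0,"hand": 0.0}
    - {"dx": 0,"dy": 0,"dz": 0.0015,"rx": 0,"ry": 0,"rz": 0,"hand": 0.0}
    - {"dx": 0,"dy": 0,"dz": 0.002,"rx": 0,"ry": 0,"rz": 0,"hand": 0.0}
    - {"dx": 0,"dy": 0,"dz": 0.002,"rx": 0,"ry": 0,"rz": 0,"hand": 0.0}
    - {"dx": 0,"dy": 0,"dz": 0.002,"rx": 0,"ry": 0,"rz": 0,"hand": 0.0}
    - {"dx": 0,"dy": 0,"dz": 0.002,"rx": 0,"ry": 0,"rz": 0,"hand": 0.0}

```text
clock: 10.45
tool_pos: [0.5206, 0.258, 0.1321]
tcp_rot: [0.664, 0.748, 0.0, 0.0]
wrist_force: [-2.8, -0.7, 6.6]
opening: 0.0093
grasp_force: 50.0
```

Request:
arm_command:
  rows:
    - {"dx": 0,"dy": 0,"dz": 0.0005,"rx": 0,"ry": 0,"rz": 0,"hand": 0.0}
    - {"dx": 0,"dy": 0,"dz": 0.0005,"rx": 0,"ry": 0,"rz": 0,"hand": 0.0}
    - {"dx": 0,"dy": 0,"dz": 0.001,"rx": 0,"ry": 0,"rz": 0,"hand": 0.0}
    - {"dx": 0,"dy": 0,"dz": 0.001,"rx": 0,"ry": 0,"rz": 0,"hand": 0.0}
    - {"dx": 0,"dy": 0,"dz": 0.001,"rx": 0,"ry": 0,"rz": 0,"hand": 0.0}
    - {"dx": 0,"dy": 0,"dz": 0.001,"rx": 0,"ry": 0,"rz": 0,"hand": 0.0}

```text
clock: 11.05
tool_pos: [0.5208, 0.258, 0.1318]
tcp_rot: [0.664, 0.748, 0.0, 0.0]
wrist_force: [-3.4, -2.1, 10.6]
opening: 0.0097
grasp_force: 50.0
```

Request:
arm_command:
  rows:
    - {"dx": 0,"dy": 0,"dz": 0.0005,"rx": 0,"ry": 0,"rz": 0,"hand": 0.0}
    - {"dx": 0,"dy": 0,"dz": 0.001,"rx": 0,"ry": 0,"rz": 0,"hand": 0.0}
    - {"dx": 0,"dy": 0,"dz": 0.001,"rx": 0,"ry": 0,"rz": 0,"hand": 0.0}
    - {"dx": 0,"dy": 0,"dz": 0.001,"rx": 0,"ry": 0,"rz": 0,"hand": 0.0}
    - {"dx": 0,"dy": 0,"dz": 0.001,"rx": 0,"ry": 0,"rz": 0,"hand": 0.0}
    - {"dx": 0,"dy": 0,"dz": 0.001,"rx": 0,"ry": 0,"rz": 0,"hand": 0.0}

```text
clock: 11.65
tool_pos: [0.521, 0.2581, 0.1318]
tcp_rot: [0.664, 0.748, 0.001, 0.0]
wrist_force: [-5.8, -2.4, 17.0]
opening: 0.0098
grasp_force: 50.0
```

```bash
python3 -c "
from rel import *
c=r.capture('side'); cv2.imwrite('pics/s4.png',cv2.resize(c['color'][110:210,190:300,::-1],(660,600)))
rel()
c=r.capture('scene');W=cloud(c)"
```

```text
[0.521  0.2581 0.1318] [0.09 0.03] [-6.  -3.2 17.6]
[0.521  0.2581 0.1318] [0.09 0.03] [-6.4 -2.4 16.7]
[0.5211 0.2581 0.1318] [0.1  0.03] [-6.1 -2.2 17.1]
scene fixed x 1.46 yaw 0.30 tilt -0.31 y [-140.7  -82. ] zmin 98.7 154
scene held x 1.85 yaw 0.96 tilt 1.38 y [-30.8  23. ] zmin 98.8 85
side fixed x -3.96 yaw -0.78 tilt -2.07 y [-140.5  -82. ] zmin 98.4 152
side held x -3.67 yaw -0.43 tilt 1.24 y [-29.5  28.9] zmin 98.2 122
```

View pics/s4.png

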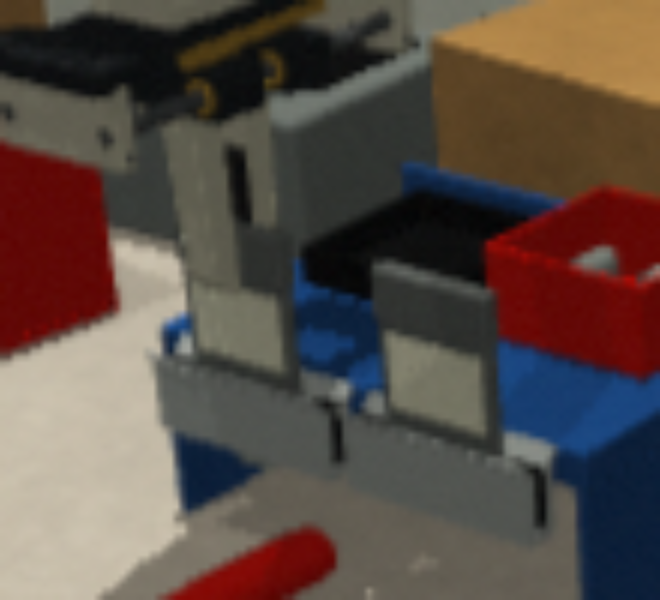

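The held holder stands level with the fixed label, at (240,300) and (435,350) in the crop. The TCP stayed at 131.8 mm while the force rose from 10.6 to 17 N. That is the rigid floor, so the holder is home and held pressed steadily.

```bash
python3 -c "
from station import r
print(r.sign_off())"
```

```text
the job is handed in; nothing more can be done
None
```

The narrow holder is fully home on the floor of the empty left bay, still gripped and pressed down at about 17 N, and the job is handed in; no verdict came back.

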